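Open the child-proof pill bottle and hold the cap above it

TASK

Two amber pill bottles stand in rubber holders on the desk: open the taller one. Press its push-and-turn cap down, keep it pressed while you twist it anticlockwise (seen from above) about a fifth of a turn until it is free, lift it straight off, and finish while still holding the cap in the gripper, level and still, a few centimetres straight above the open mouth. Do not touch the shorter bottle and do not disturb the lip balm, the eraser and the USB stick.

Things in the scene. Friction and masses are not known exactly. Their poses are not given: they have to be found in the camera images.
- tall_bottle: The taller amber pill bottle, fixed upright in a black rubber holder (diameter 68 mm at the desk, collar of diameter 48 mm up to 26 mm) stuck to the desk: it cannot slide or turn. Body diameter 38 mm up to 64 mm; 102 mm tall with the cap on. Origin: on its axis at desk height; z up; x only marks its yaw. It trades places with the shorter bottle from start to start.
- cap: White ribbed push-and-turn cap on the taller bottle, diameter 49 mm, 26 mm tall, about 25 g, loose. Origin: centre of its underside, 76 mm above the desk when closed; z up. Closed, its x axis agrees with the bottle's (4 degrees of play). Three lugs inside hook under the bottle's neck: unless pressed it neither turns nor lifts; it never turns clockwise from closed.
- cap_top (a point): Centre of the cap's flat top, 26 mm above its underside. Pressed 3 mm or more, the cap turns anticlockwise seen from above. It is free to lift when turned 48 to 84 degrees from closed (66 is the middle, a stop ends the turn at 86). Let up there, it rises to its closed height and comes straight off; there is no thread.
- mouth (a point): Centre of the rim of the taller bottle's mouth, 89 mm above the desk, 13 mm above the closed cap's underside (inside the cap until it is taken off). The round white spring seal, diameter 24 mm, stands 9 mm above it.
- seal_body (a joint): Depth by which the cap presses the spring seal into the mouth, m: 0 not pressed, 0.007 end of travel. The spring resists with about 3 N at first, 7 N at 4 mm and 9.5 N at the end; 5 mm is a good press.
- short_bottle: The shorter amber pill bottle with a like white cap, 70 mm tall, cap diameter 49 mm, in a like holder stuck to the desk; leave it alone. Origin: on its axis at the desk, z up.
- lip_balm: Pink lip balm stick standing upright, diameter 17 mm, 68 mm tall, between the bottles; leave it alone. Origin: centre of its underside.
- eraser: Small eraser, 22x42x13 mm, lying on the desk nearer the robot; leave it alone. Origin: centre of its underside.
- usb_stick: Dark USB stick, 53x17x8 mm, lying on the desk beyond the bottles; leave it alone. Origin: centre of its underside.

How it is judged:
On the way, in this order (a step that is already met when the one before it is completed fails the run):
1. the cap is pressed down at least 3 mm (value of joint seal_body above 0.003 m), for 0.1 s.
2. the cap, still seated on the bottle, is twisted at least 43 degrees from closed (angle between the x axis of cap and the x axis of tall_bottle, either way round above 0.75 rad and z of cap in the frame of tall_bottle below 0.084 m and horizontal distance between cap and tall_bottle below 0.005 m), for 0.1 s.
At the end, for the whole second after the job is handed in: The gripper still holds the cap (finger force over 1 N), at rest, level within 0.2 rad, its underside 15 to 120 mm above the mouth of the taller bottle and within 25 mm of its axis sideways, not touching the bottle (z of cap in the frame of mouth between 0.015 and 0.12 m and horizontal distance between cap and tall_bottle below 0.025 m and angle between cap's own z axis and vertical below 0.2 rad and contact force between the fingers and cap above 1 N and contact force between cap and tall_bottle below 0.1 N and linear speed of cap below 0.02 m/s and angular speed of cap below 0.2 rad/s); the arm keeps its last pose, push and grip.
It fails at once if the shorter bottle is touched (over 1 N) (contact force between any of the arm, the fingers and short_bottle above 1 N).
It fails at once if the lip balm is moved more than 15 mm (distance of lip_balm from where it was at the start of the episode above 0.015 m).
It fails at once if the eraser is moved more than 15 mm (distance of eraser from where it was at the start of the episode above 0.015 m).
It fails at once if the USB stick is moved more than 15 mm (distance of usb_stick from where it was at the start of the episode above 0.015 m).
It also fails if it takes over 38 s, if anything falls off the work surface, if the arm or the gripper's body presses on something with over 40 N, if the wrist force passes 120 N, or if a joint passes its speed limit or range.

ROBOT

A 6-joint arm with a two-finger parallel gripper is mounted at the origin on a cart in front of the work surface, level with it; the furniture and walls round the work are solid. World frame = base frame: x ahead of the robot, y to its left, z up, the work surface at z = 0. Lengths are in m, angles in rad, forces in N, time in s.
With the tool pointing down it reaches from about 0.25 to 0.725 m from the base axis. Payload 4 kg.
Tool frame: the origin (TCP) lies midway between the tips of the shut fingers; the grasp point (between the pads) lies 19 mm behind it; z points along the fingers, y is the line along which they close (so a half turn about z gives the same grasp; the last joint's range is limited). The gripper opens to 85 mm and grips with 20 to 120 N. Pads are 22 mm wide; open, the fingers measure 114 mm over their backs; the gripper's body (76 mm by 85 mm) begins 54 mm behind the grasp point. The pads swing forward as they close: fully open they stand 13 mm farther back than shut.
Start: joints at [-1.326, 0.241, 0.005, 1.335, 0, 1.571], TCP at [0.121, -0.485, 0.231] pointing down, gripper open.
Joint ranges: [-2.72, 2.72], [-1.05, 1.87], [-1.09, 1.28], [-1.99, 2.15], [-1.42, 1.44], [-3.14, 3.14]. Speed limits (rad/s): [2.79, 2.79, 3.14, 3.14, 3.14, 3.14].

INTERFACE

Orientations are given as a unit quaternion [x, y, z, w].
In Python, from workcell import bot gives the robot as it stands. The module is installed in compiled form; this text tells all that it offers.
- The arm moves only by the tool drive_tool, never from a script. Its arguments are lists of equal length, an entry for each row: "slide": the shift along the tool's x, y, z scaled (see below), a list of three; "rotation": the turn, a rotation vector about the tool's x, y, z scaled (see below), a list of three. A call has exactly 8 rows; each row is the pose to reach, as a shift and turn from the pose commanded when the call began, along the tool's axes at that moment; what a row does not reach only later rows make up. The controller multiplies each number of a shift by 250 mm and each number of a turn by 0.5 rad. A row lasts 1/8 s, in which the tool goes at most 62.5 mm and 10.7 degrees, less where a joint would pass 70% of its speed; a pose out of reach is approached as far as the arm can. A call with a number of a shift or a turn outside -1 to 1 is refused whole. A call with a gripper value outside its range is refused whole. "gripper" is the opening, from 0 (shut) to 1 (fully open), set as the call begins (left out, the last holds). The fingers move at their own pace and stop on an object; the grip force is fixed at half the most. Time passes only in rows, so rows that repeat a pose let the fingers close, or fill a call up. It gives the time, the measured TCP pose, the force, the opening and the grip force at its end, in the units of the state.
- bot.get_obs(): the state, without advancing time (a new reading comes with each control period).
- bot.camera(name): name is "scene" or "top" or "wrist"; returns a dict with "image" (384x512x3 uint8, red, green, blue), "z_map" (384x512 float32, m along the optical axis (not along the pixel's ray), 0 where there is no reading), "camera_matrix" (3x3 intrinsics, pixels), "xyz" and "orientation" of the camera in the world. Camera axes: x right, y up, looking along -z (the intrinsics and any distortion apply to the point x, -y, -z); pixel columns grow to the right and rows downward; lengths in m; the calibration is good to about 2 mm. A picture is of the moment at which its call begins.
- bot.job_done(): hands the job in; it is judged then, once.
The state is a dict: "clock": time; "joint_pos": joint angles; "joint_vel": joint speeds; "tau": joint torques, N m; "eef_pos": TCP position; "tool_rot": TCP orientation; "ft_force": force on the tool from outside, world axes, zero at the start; "ft_torque": the same for the moment, N m; "grip_width": finger opening in m; "grasp_force": force on a finger pad.
Only numpy, scipy, OpenCV 4.12 (cv2) and the standard library are available. Lean on these libraries where they do the work, as an engineer would, in place of code of your own. Each camera call takes 0.05 s, during which the arm holds its last target. There are 200 camera calls.

## Working session

There is one attempt and no reset: what is moved stays moved. The work goes in short steps, Python scripts to look and compute and a tool call to move; the robot and the scene stay as the last step left them, time stands still between calls to the robot, and variables do not carry over. Pictures are saved under pics/ and viewed, at most 10 in all, crops included, and the job is handed in when it is done.

Besides the shell and the picture viewer there is one more tool, called after "Call:" as name(argument=value, ...), one argument or row to a line, values as JSON. drive_tool: Moves the arm, as the interface text tells. Shifts and turns lie within -1 to 1; 1 stands for 250 mm of shift or 0.5 rad of turn. Its arguments: {"type":"object","properties":{"slide":{"type":"array","items":{"type":"array","items":{"type":"number"}}},"rotation":{"type":"array","items":{"type":"array","items":{"type":"number"}}},"gripper":{"type":"number"}},"required":["slide","rotation"]}

```bash
mkdir -p pics; cat > h.py <<'E'
import numpy as np, cv2
from workcell import bot
from scipy.spatial.transform import Rotation as R
def cloud(c):
    K=c["camera_matrix"];z=c["z_map"];v,u=np.indices(z.shape)
    p=np.stack([(u-K[0,2])/K[0,0]*z,-(v-K[1,2])/K[1,1]*z,-z],-1)
    w=p@R.from_quat(c["orientation"]).as_matrix().T+c["xyz"]
    w[z==0]=np.nan
    return w
E
python3 - <<'E'
from h import *
o=bot.get_obs();print(o)
ims=[]
for n in("scene","top"):
    c=bot.camera(n);np.savez(n,**c);ims.append(c["image"]);w=cloud(c)
    print(n,c["xyz"],c["orientation"])
    hsv=cv2.cvtColor(c["image"],cv2.COLOR_RGB2HSV)
    m=((hsv[...,1]<60)&(hsv[...,2]>150)&(w[...,2]>.055)&(w[...,2]<.12)&(abs(w[...,1])<.6)&(w[...,0]<.8)).astype(np.uint8)
    k,l,s,ce=cv2.connectedComponentsWithStats(m)
    for i in range(1,k):
        if s[i,4]>40:
            q=w[l==i];t=q[q[:,2]>np.percentile(q[:,2],90)-.006]
            print(s[i],ce[i],np.nanmax(q[:,2]),(t.min(0)+t.max(0))/2,t.max(0)-t.min(0))
    cv2.imwrite(f"pics/{n}.png",c["image"][...,::-1])
E
```

```text
{'clock': 0.0, 'joint_pos': array([-1.32599263e+00,  2.41396570e-01,  3.69690674e-03,  1.33522855e+00,
       -1.62093465e-05,  1.57082235e+00]), 'joint_vel': array([ 3.42575057e-04, -1.25713442e-03,  1.60983235e-04, -8.36211042e-05,
        8.30005028e-05, -2.46065851e-04]), 'tau': array([ 5.41288409e-04, -3.72318721e+01,  2.52408600e+01,  1.70498318e-02,
        7.99119857e-05,  1.02867841e-05]), 'eef_pos': array([ 0.12101888, -0.48445604,  0.23041076]), 'tool_rot': array([ 9.92519266e-01,  1.22083457e-01, -1.38205588e-04, -1.05697624e-03]), 'ft_force': array([-0.11614065, -0.24610737,  0.56278221]), 'ft_torque': array([-0.04058842,  0.01596945,  0.02474818]), 'grasp_force': 0.0, 'grip_width': 0.08536512124645422}
scene [0.16580342 0.57295633 0.56914377] [-0.12682486  0.45255151  0.84671327 -0.24937768]
[294 159  20  18 271] [302.7195572  167.27675277] 0.10611301579117355 [ 0.50351526 -0.19430254  0.10248501] [0.04659178 0.04756324 0.00725601]
[118 185  21  31 341] [127.90615836 199.47507331] 0.11998965809820183 [0.77369923 0.15155448 0.11430357] [0.05134061 0.0035235  0.01137218]
[195 238  25  24 425] [205.87764706 248.61411765] 0.07401710915743864 [0.53891743 0.16176225 0.07038122] [0.04828875 0.04953384 0.00727178]
top [ 0.43084226 -0.03872353  1.03835684] [ 0.03541326 -0.04380136 -0.70448438  0.70748081]
[139 180  23  23 398] [149.66834171 190.97487437] 0.07553836747008524 [0.5376404  0.15983536 0.07114522] [0.04499967 0.04398302 0.00878629]
[318 197  25  24 455] [329.87472527 208.23736264] 0.10708125885422304 [ 0.50157843 -0.19713852  0.10285169] [0.04524337 0.04735272 0.00845914]
```

View pics/top.png

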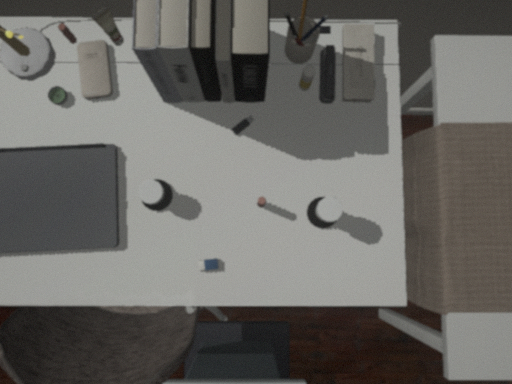

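View pics/scene.png

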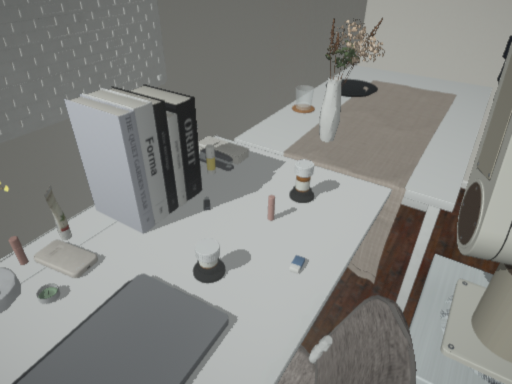

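The top view shows the tall bottle's cap at about px (330,208) and the short one at (155,192). The lip balm is at (262,201), the eraser at (210,265) and the USB stick at (242,126). The scene view agrees: the tall bottle is at (303,180). It stands at about (0.5025, -0.196), so I'm moving above it.

Call:
drive_tool(
  slide=[
    [0.11,-0.047,0.0],
    [0.22,-0.094,0.0],
    [0.33,-0.141,0.0],
    [0.44,-0.188,0.0],
    [0.55,-0.235,0.0],
    [0.66,-0.282,0.0],
    [0.77,-0.329,0.0],
    [0.88,-0.376,0.0],
  ],
  rotation=[
    [0,0,0],
    [0,0,0],
    [0,0,0],
    [0,0,0],
    [0,0,0],
    [0,0,0],
    [0,0,0],
    [0,0,0],
  ],
  gripper=1,
)

```text
clock: 1.1
eef_pos: [0.3123, -0.3397, 0.2309]
tool_rot: [0.993, 0.122, -0.0, -0.0]
ft_force: [-0.6, -0.7, -0.2]
grip_width: 0.0855
grasp_force: 0.0
```

Call:
drive_tool(
  slide=[
    [0.12,-0.05,0.0],
    [0.24,-0.1,0.0],
    [0.36,-0.15,0.0],
    [0.48,-0.2,0.0],
    [0.6,-0.25,0.0],
    [0.72,-0.3,0.0],
    [0.88,-0.375,0.0],
    [0.88,-0.375,0.0],
  ],
  rotation=[
    [0,0,0],
    [0,0,0],
    [0,0,0],
    [0,0,0],
    [0,0,0],
    [0,0,0],
    [0,0,0],
    [0,0,0],
  ],
)

```text
clock: 2.1
eef_pos: [0.5041, -0.1944, 0.2304]
tool_rot: [0.992, 0.124, -0.0, -0.0]
ft_force: [-0.3, -0.4, -0.2]
grip_width: 0.0853
grasp_force: 0.0
```

```bash
python3 - <<'E'
from h import *
bot.camera("wrist")
c=bot.camera("wrist");o=bot.get_obs();print(o["clock"],o["joint_pos"].round(3),o["eef_pos"],o["tool_rot"],o["ft_force"])
w=cloud(c);I=c["image"];cv2.imwrite("pics/w1.png",I[...,::-1])
print(c["xyz"],np.nanmin(w[...,2]))
m=(abs(w[...,2]-.102)<.008).astype(np.uint8)
k,l,s,ce=cv2.connectedComponentsWithStats(m)
for i in range(1,k):
    if s[i,4]>200:
        print(s[i],ce[i],np.median(w[l==i],0))
        ct=max(cv2.findContours((l==i).astype(np.uint8),0,1)[0],key=len);e=cv2.fitEllipse(ct);print(e)
        K=c["camera_matrix"];d=R.from_quat(c["orientation"]).apply([(e[0][0]-K[0,2])/K[0,0],-(e[0][1]-K[1,2])/K[1,1],-1])
        p=c["xyz"]+d*(.102-c["xyz"][2])/d[2];dd=p-o["eef_pos"];print("axis",p,"tool shift",R.from_quat(o["tool_rot"]).inv().apply(dd))
E
```

```text
2.2 [-0.372  0.32   0.111  1.363 -0.     2.524] [ 0.50219261 -0.19593103  0.2305728 ] [ 9.92456248e-01  1.22595840e-01 -8.84741246e-04 -2.71428412e-04] [-0.24911752 -0.80941428  0.19452533]
[ 0.56973857 -0.17775703  0.37388719] -0.7566709321101084
[ 222  144   59   59 2730] [250.83406593 173.23553114] [ 0.50427675 -0.19532191  0.10307975]
((250.81275939941406, 173.30120849609375), (58.14869689941406, 58.360721588134766), 104.57350158691406)
axis [ 0.50388455 -0.19538745  0.102     ] tool shift [ 1.99058599e-03 -1.83626351e-05  1.28569667e-01]
```

View pics/w1.png

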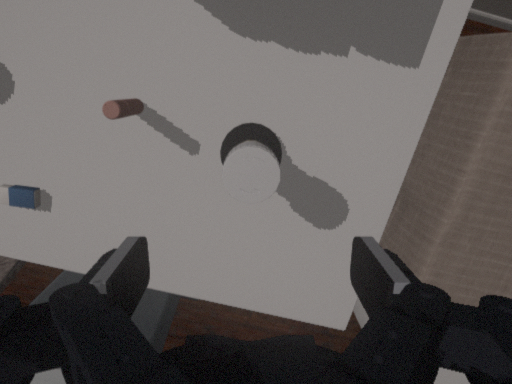

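The wrist view shows the cap centred at px (251,173), between the fingers and about 1–2 mm ahead of the TCP. The way down is clear. Next I descend and grip.

Call:
drive_tool(
  slide=[
    [0.004,0,0.1],
    [0.005,0,0.2],
    [0.005,0,0.3],
    [0.005,0,0.4],
    [0.005,0,0.5],
    [0.005,0,0.58],
    [0.005,0,0.65],
    [0.005,0,0.65],
  ],
  rotation=[
    [0,0,0],
    [0,0,0],
    [0,0,0],
    [0,0,0],
    [0,0,0],
    [0,0,0],
    [0,0,0],
    [0,0,0],
  ],
)

```text
clock: 3.2
eef_pos: [0.5014, -0.1964, 0.0675]
tool_rot: [0.993, 0.121, -0.002, -0.001]
ft_force: [-0.1, -0.2, 1.7]
grip_width: 0.0851
grasp_force: 0.0
```

Call:
drive_tool(
  slide=[
    [0,0,0],
    [0,0,0],
    [0,0,0],
    [0,0,0],
    [0,0,0],
    [0,0,0],
    [0,0,0],
    [0,0,0],
  ],
  rotation=[
    [0,0,0],
    [0,0,0],
    [0,0,0],
    [0,0,0],
    [0,0,0],
    [0,0,0],
    [0,0,0],
    [0,0,0],
  ],
  gripper=0,
)

```text
clock: 4.2
eef_pos: [0.5043, -0.1962, 0.069]
tool_rot: [0.993, 0.122, 0.0, 0.0]
ft_force: [-0.2, -1.6, 5.0]
grip_width: 0.0477
grasp_force: 61.6
```

Call:
drive_tool(
  slide=[
    [0,0,0.005],
    [0,0,0.01],
    [0,0,0.015],
    [0,0,0.02],
    [0,0,0.022],
    [0,0,0.022],
    [0,0,0.022],
    [0,0,0.022],
  ],
  rotation=[
    [0,0,0],
    [0,0,0],
    [0,0,0],
    [0,0,0],
    [0,0,0],
    [0,0,0],
    [0,0,0],
    [0,0,0],
  ],
)

```text
clock: 5.2
eef_pos: [0.5043, -0.1963, 0.0641]
tool_rot: [0.993, 0.122, 0.001, 0.0]
ft_force: [-1.1, 0.2, 8.6]
grip_width: 0.0481
grasp_force: 62.0
```

```bash
python3 - <<'E'
from h import *
for _ in range(4):
    c=bot.camera("scene");o=bot.get_obs();print(o["eef_pos"],o["ft_force"].round(1),o["ft_torque"].round(2),o["grip_width"],o["grasp_force"])
print(o["joint_pos"])
cv2.imwrite("pics/s2.png",cv2.resize(c["image"][120:220,240:360,::-1],None,fx=5,fy=5))
E
```

```text
[ 0.50429212 -0.19625249  0.06407544] [-0.9 -0.2  9.2] [-0.04  0.16  0.08] 0.04762714651532963 62.02726246789098
[ 0.50427514 -0.19625412  0.06410016] [-0.9 -1.   8.3] [-0.05  0.23 -0.01] 0.04792494488114317 62.026347059290856
[ 0.50429579 -0.19624123  0.06409428] [-0.2 -0.7  8.5] [-0.05  0.22  0.  ] 0.04744582716897484 62.027715852018446
[ 0.50427749 -0.19623684  0.06408682] [-1.3  0.1  8.5] [-0.13  0.25  0.  ] 0.04781407303789197 62.02699380693957
[-3.71053223e-01  4.48993587e-01 -1.56271095e-01  9.64117513e-01
 -1.07214415e-04  2.52573530e+00]
```

View pics/s2.png

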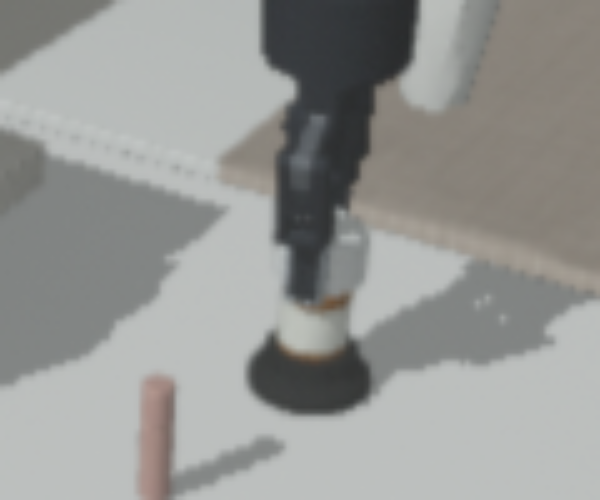

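The crop shows the fingers gripping the cap's sides, with the cap level and pressed at about 8.6 N, roughly 5 mm. Next is the anticlockwise twist, which is negative about tool z.

Call:
drive_tool(
  slide=[
    [0,0,0],
    [0,0,0],
    [0,0,0],
    [0,0,0],
    [0,0,0],
    [0,0,0],
    [0,0,0],
    [0,0,0],
  ],
  rotation=[
    [0,0,-0.1],
    [0,0,-0.2],
    [0,0,-0.3],
    [0,0,-0.4],
    [0,0,-0.5],
    [0,0,-0.6],
    [0,0,-0.7],
    [0,0,-0.8],
  ],
)

```text
clock: 6.4
eef_pos: [0.5046, -0.1958, 0.0641]
tool_rot: [0.948, 0.318, 0.001, 0.0]
ft_force: [-0.2, 1.0, 8.1]
grip_width: 0.0482
grasp_force: 62.1
```

Call:
drive_tool(
  slide=[
    [0,0,0],
    [0,0,0],
    [0,0,0],
    [0,0,0],
    [0,0,0],
    [0,0,0],
    [0,0,0],
    [0,0,0],
  ],
  rotation=[
    [0,0,-0.1],
    [0,0,-0.2],
    [0,0,-0.3],
    [0,0,-0.4],
    [0,0,-0.5],
    [0,0,-0.6],
    [0,0,-0.7],
    [0,0,-0.8],
  ],
)

```text
clock: 7.4
eef_pos: [0.5042, -0.1952, 0.0639]
tool_rot: [0.866, 0.5, 0.001, -0.0]
ft_force: [-0.5, 2.0, 7.5]
grip_width: 0.0478
grasp_force: 62.1
```

Call:
drive_tool(
  slide=[
    [0,0,0],
    [0,0,0],
    [0,0,0],
    [0,0,0],
    [0,0,0],
    [0,0,0],
    [0,0,0],
    [0,0,0],
  ],
  rotation=[
    [0,0,-0.1],
    [0,0,-0.2],
    [0,0,-0.3],
    [0,0,-0.4],
    [0,0,-0.5],
    [0,0,-0.6],
    [0,0,-0.74],
    [0,0,-0.74],
  ],
)

```text
clock: 8.4
eef_pos: [0.5036, -0.195, 0.0637]
tool_rot: [0.76, 0.65, 0.001, -0.001]
ft_force: [-1.0, 3.9, 8.4]
grip_width: 0.0477
grasp_force: 62.2
```

```bash
python3 - <<'E'
from h import *
for _ in range(3):
    c=bot.camera("scene");o=bot.get_obs();print(o["clock"],o["eef_pos"],o["ft_force"].round(1),o["ft_torque"].round(2),o["grip_width"],o["grasp_force"])
q=o["tool_rot"];print(np.degrees(2*np.arctan2(q[1],q[0])),o["joint_pos"])
E
```

```text
8.45 [ 0.503569   -0.19498526  0.06371367] [-1.6  1.8  8.3] [0.5  0.38 0.03] 0.04769278287292164 62.156860060058534
8.5 [ 0.50358383 -0.19497444  0.06371473] [-0.9  2.9  7.9] [0.51 0.35 0.04] 0.04787074221206719 62.158373105339706
8.55 [ 0.50361923 -0.19497405  0.06372601] [-1.2  2.7  8.7] [0.55 0.36 0.04] 0.047567508968096264 62.158096607308835
81.1075495657826 [-0.37031679  0.44907029 -0.15725018  0.96522606  0.00167357  1.35568145]
```

Turned 67° with the press held and no stop torque. Now I lift gently and watch the force.

Call:
drive_tool(
  slide=[
    [0,0,-0.005],
    [0,0,-0.01],
    [0,0,-0.015],
    [0,0,-0.02],
    [0,0,-0.025],
    [0,0,-0.03],
    [0,0,-0.035],
    [0,0,-0.035],
  ],
  rotation=[
    [0,0,0],
    [0,0,0],
    [0,0,0],
    [0,0,0],
    [0,0,0],
    [0,0,0],
    [0,0,0],
    [0,0,0],
  ],
)

```text
clock: 9.55
eef_pos: [0.5028, -0.1955, 0.0712]
tool_rot: [0.76, 0.65, -0.0, -0.001]
ft_force: [-1.6, 5.1, -2.8]
grip_width: 0.0479
grasp_force: 62.0
```

Call:
drive_tool(
  slide=[
    [0.003,-0.001,0],
    [0.006,-0.001,0],
    [0.006,-0.001,0],
    [0.006,-0.001,-0.003],
    [0.006,-0.001,-0.006],
    [0.006,-0.001,-0.009],
    [0.006,-0.001,-0.009],
    [0.006,-0.001,-0.009],
  ],
  rotation=[
    [0,0,0],
    [0,0,0],
    [0,0,0],
    [0,0,0],
    [0,0,0],
    [0,0,0],
    [0,0,0],
    [0,0,0],
  ],
)

```text
clock: 10.55
eef_pos: [0.5037, -0.1948, 0.0744]
tool_rot: [0.76, 0.65, -0.0, 0.0]
ft_force: [-2.7, -1.0, -0.4]
grip_width: 0.0478
grasp_force: 62.1
```

```bash
python3 - <<'E'
from h import *
for _ in range(3):
    c=bot.camera("scene");o=bot.get_obs();print(o["clock"],o["eef_pos"],o["ft_force"].round(1),o["ft_torque"].round(2),o["grip_width"],o["grasp_force"])
cv2.imwrite("pics/s3.png",cv2.resize(c["image"][120:220,240:360,::-1],None,fx=5,fy=5))
E
```

```text
10.6 [ 0.50367686 -0.19483376  0.07442286] [-2.1 -1.4  0.2] [-0.27  0.6  -0.04] 0.04775390040656613 62.07262321840972
10.65 [ 0.50367986 -0.19479993  0.07441979] [-3.5 -1.5 -0.7] [-0.31  0.62  0.  ] 0.047786695233984426 62.07737473770976
10.7 [ 0.50368792 -0.19481476  0.07443305] [-3.  -0.9  0. ] [-0.34  0.64  0.01] 0.04783435319569938 62.08189712371677
```

View pics/s3.png

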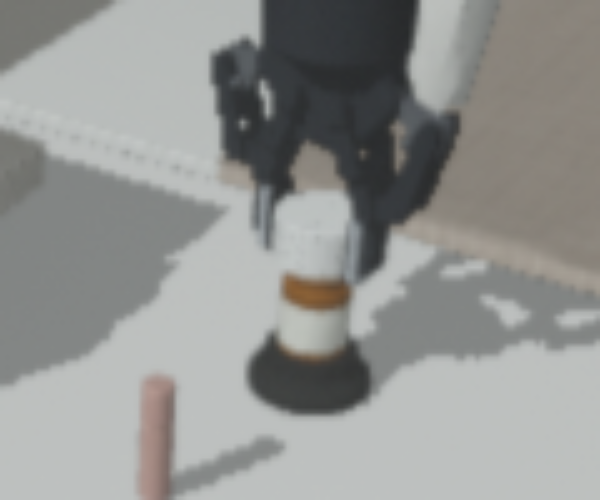

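The crop shows the cap level between the pads and raised off the shoulder, with amber visible below it at about (318,290). The vertical force is near zero, so the cap is free and I can lift it off.

Call:
drive_tool(
  slide=[
    [0,-0.002,-0.01],
    [0,-0.002,-0.03],
    [0,-0.002,-0.06],
    [0,-0.002,-0.1],
    [0,-0.002,-0.14],
    [0,-0.002,-0.18],
    [0,-0.002,-0.2],
    [0,-0.002,-0.2],
  ],
  rotation=[
    [0,0,0],
    [0,0,0],
    [0,0,0],
    [0,0,0],
    [0,0,0],
    [0,0,0],
    [0,0,0],
    [0,0,0],
  ],
)

```text
clock: 11.7
eef_pos: [0.5036, -0.1945, 0.1248]
tool_rot: [0.76, 0.65, 0.0, 0.0]
ft_force: [-0.5, -0.4, -0.1]
grip_width: 0.0478
grasp_force: 62.1
```

Call:
drive_tool(
  slide=[
    [0,0,0],
    [0,0,0],
    [0,0,0],
    [0,0,0],
    [0,0,0],
    [0,0,0],
    [0,0,0],
    [0,0,0],
  ],
  rotation=[
    [0,0,0],
    [0,0,0],
    [0,0,0],
    [0,0,0],
    [0,0,0],
    [0,0,0],
    [0,0,0],
    [0,0,0],
  ],
)

```text
clock: 12.7
eef_pos: [0.5033, -0.1944, 0.1243]
tool_rot: [0.76, 0.65, 0.0, 0.0]
ft_force: [0.7, -0.2, -0.9]
grip_width: 0.0476
grasp_force: 62.1
```

```bash
python3 - <<'E'
from h import *
for _ in range(2):
    c=bot.camera("scene");o=bot.get_obs();print(o["clock"],o["eef_pos"],o["ft_force"].round(1),o["ft_torque"].round(2),o["grip_width"],o["grasp_force"],abs(o["joint_vel"]).max())
cv2.imwrite("pics/s4.png",cv2.resize(c["image"][100:220,240:360,::-1],None,fx=5,fy=5))
E
```

```text
12.75 [ 0.50327835 -0.19441431  0.12433416] [-0.1  0.4 -0.2] [-0.04  0.01  0.  ] 0.04791766207271629 62.05255331005901 0.0019212014096703684
12.8 [ 0.50325957 -0.19440252  0.1243078 ] [ 0.1 -0.2 -0.4] [-0.03  0.01 -0.  ] 0.04790847194852025 62.052761698141694 0.0014110221528093544
```

View pics/s4.png

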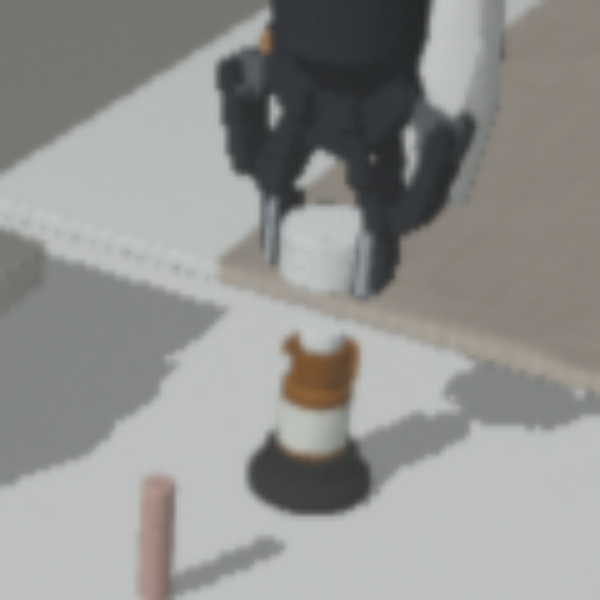

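The picture shows the cap held level in the gripper at about (320,250), clear of the open neck and seal at (320,340). I'm handing the job in.

```bash
python3 -c "
from workcell import bot
print(bot.job_done())"
```

```text
the job is handed in; nothing more can be done
None
```

The taller bottle is open and the job is handed in (about 13 s of 38 s used): the gripper holds the cap level and still about 4 cm above the mouth, nothing else was touched as far as I could see, and no verdict was returned.

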